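Chock a row of round lathe blanks

ROBOT

A 6-joint arm with a two-finger parallel gripper is mounted at the origin on a cart in front of the work surface, level with it; the furniture and walls round the work are solid. World frame = base frame: x ahead of the robot, y to its left, z up, the work surface at z = 0. Lengths are in m, angles in degrees, forces in N, time in s.
With the tool pointing down it reaches from about 0.3 to 0.75 m from the base axis. Payload 8.5 kg.
Tool frame: the origin (TCP) lies midway between the tips of the shut fingers; the grasp point (between the pads) lies env.tcp_to_grasp behind it (env.tcp_to_grasp is the distance from the TCP to the grasp point, in m); z points along the fingers, y is the line along which they close (so a half turn about z gives the same grasp; the last joint's range is limited). The gripper opens to 85 mm and grips with 20 to 120 N. Pads are 22 mm wide; open, the fingers measure 114 mm over their backs; the gripper's body (76 mm by 85 mm) begins 54 mm behind the grasp point. The pads swing forward as they close: fully open they stand 13 mm farther back than shut.
Start: joints at [-83.956, 21.807, 74.336, -0, 83.858, -12.336], TCP at [0.173, -0.522, 0.231] pointing down, gripper open.
Joint ranges: [-178.18, 178.18], [-50.72, 133.34], [12.68, 142.11], [-81.47, 261.47], [9.98, 163.14], [-165.26, 165.26]. Speed limits (degrees/s): [136.94, 136.94, 180, 180, 180, 180].

INTERFACE

Orientations are given as a 3x3 rotation matrix whose columns are the frame's x, y, z axes.
In Python, from rig import observe, optics, job, env gives the robot as it stands. The module is installed in compiled form; this text tells all that it offers.
- The arm moves only by the shell command python3 -m jog 'ROWS' [FORCE]. ROWS is JSON, a list of rows, each a list of 7 numbers: the turn, a rotation vector about the tool's x, y, z in rad, then the shift along the tool's x, y, z in m, then the opening in per cent of the stroke, from 0 (shut) to 100 (fully open). A call has 1 to 10 rows; each row shifts and turns the commanded pose from where the row before left it, along the tool's axes as they then stand; what a row does not reach is not made up. A row lasts 1/8 s, in which the tool goes at most 62.5 mm and 10.7 degrees, less where a joint would pass 70% of its speed; a pose out of reach is approached as far as the arm can. A call is refused whole if a number of a shift passes 0.0625 or a number of a turn 0.188, either way. A call with a gripper value outside its range is refused whole. The fingers move at their own pace and stop on an object; FORCE is the grip in N (left out, the last holds). Time passes only in rows, so rows that do not move let the fingers close. It gives the time, the measured TCP pose, the force, the opening and the grip force at its end, in the units of the state.
- observe(): the state, without advancing time (a new reading comes with each control period).
- optics.get_image(name): name is "scene" or "top" or "wrist"; returns a dict with "pixels" (384x512x3 uint8, red, green, blue), "mtx" (3x3 intrinsics, pixels), "dist_coeffs" ([k1, k2, p1, p2, k3] as OpenCV has them; the pictures are not rectified), "rvec" (rotation vector, rad) and "tvec" (3), from world to camera coordinates, as OpenCV has them. Camera axes: x right, y down, z forward; pixel columns grow to the right and rows downward; lengths in m; the calibration is good to about 2 mm. A picture is of the moment at which its call begins. There is no depth.
- job.close_job(): hands the job in; it is judged then, once.
The state is a dict: "time_s": time; "q": joint angles; "qvel": joint speeds; "joint_efforts": joint torques, N m; "position": TCP position; "tool_rot": TCP orientation; "ft_force": force on the tool from outside, world axes, zero at the start; "wrist_torque": the same for the moment, N m; "grip_width": finger opening in m; "gripper_force": force on a finger pad.
Only numpy, scipy, OpenCV 4.12 (cv2) and the standard library are available. Lean on these libraries where they do the work, as an engineer would, in place of code of your own. Each camera call takes 0.05 s, during which the arm holds its last target. There are 200 camera calls.

TASK

Lay the brass round bar on its side on the wooden board, next to the other two, parallel to the fence and with its ends about level with theirs, so that all three lie between the fence and the dark chock bar. Then push the chock bar near its free end to swing it shut on the row until the bars are tight against one another and the fence; lean on it there with about 10 N (a kilogram's weight) for a good half second without ramming, and let go so that the row stays chocked. Leave the bottles, oil can, loupe and micrometer where they are.

Things in the scene. Friction and masses are not known exactly. Their poses are not given: they have to be found in the camera images.
- board: light wooden board screwed to the bench, 150 (its x) x 175 (its y) x 12 mm thick. Origin on the bench (its underside). Along its x it spans -65 to +85 mm, along its y -82 to +93 mm. A fixed wooden fence 18 mm thick runs along its x on the +y edge: inner face at y = +75 mm, 140 mm long (x -60 to +80), top 38 mm above the bench. The blanks lie with their axes along the board's x, their centres near x = 0
- chock_bar (a joint): angle (rad) of the chock bar about its upright pivot bolt: 0 = parallel to the fence, inner face 78 mm from it (just the three diameters); positive = free end swung away from the fence. Travel -0.3 to 1.6, starts 1.0 to 1.18. Stiff pivot: stays where left, about 2.3 N at the free end moves it. Once on the tight row it is nearly rigid: 1 mm more push adds several N
- bar_pivot (a point): pivot axis of the chock bar at half the bar's height. The bar is dark wood, 20 mm thick, 22 mm high (from 13 to 35 mm above the bench) and reaches 117 mm from the pivot to its free end. In the board's frame the pivot is at x = +70, y = -13 mm
- bar_push (a point): point on the chock bar's outer face (the one away from the fence) 100 mm from the pivot along the bar, at half the bar's height (24 mm above the bench): a good place to push. x axis along the bar toward the pivot, y axis square to the bar toward the fence side
- brass_blank: loose solid brass round bar, diameter 24 mm, 70 mm long, 0.15 to 0.3 kg; origin at its centre, x axis along it. Starts on the bench to the right of the board's front, between it and the vice. (A lathe with an upright lever stands left of the board: keep fingertips 0.4 m above the bench while crossing it)
- steel_blank: loose solid dark steel round bar, diameter 28 mm, 70 mm long; origin at its centre, x axis along it. Starts lying on the board, with some room to roll
- alu_blank: loose solid aluminium round bar, diameter 26 mm, 70 mm long; origin at its centre, x axis along it. Starts lying on the board; the aluminium and the steel bar may lie in either order, the one farther from the fence centred 53 to 59 mm from the fence's inner face
- spirit_bottle: bystander: small chromed bottle, upright, 35 mm across, 88 mm high, origin at its foot; behind and right of the board
- vial: bystander: corked glass vial, upright, 24 mm across, 54 mm high, origin at its foot
- oil_can: bystander: red oil can, 68 mm across, 118 mm high, origin at its foot; behind the board
- loupe: bystander: black eye loupe, 39 mm across, 33 mm high, origin at its foot
- micrometer: bystander: micrometer lying down, 129 mm long, origin underneath its middle

How it is judged:
By the outcome, as a careful person would: the job done as asked, in the order asked, and still so for the second after the job is handed in, with the robot touching nothing.
It also fails if it takes over 67 s, if anything falls off the work surface, if the arm or the gripper's body presses on something with over 40 N, if the wrist force passes 120 N, or if a joint passes its speed limit or range.

## Working session

There is one attempt and no reset: what is moved stays moved. The work goes in short steps, Python scripts to look and compute and a shell command to move; the robot and the scene stay as the last step left them, time stands still between calls to the robot, and variables do not carry over. Pictures are saved under pics/ and viewed, at most 10 in all, crops included, and the job is handed in when it is done.

```bash
mkdir -p pics; python3 - <<'E'
from rig import observe, optics, env
import cv2,numpy as np,pickle
s=observe();print(s['time_s'],s['position'],np.round(s['tool_rot'],3),s['grip_width'],env.tcp_to_grasp)
d={}
for n in("scene","top","wrist"):
    im=optics.get_image(n);d[n]=im
    cv2.imwrite(f"pics/{n}0.png",im["pixels"][...,::-1])
    R=cv2.Rodrigues(np.array(im["rvec"]))[0];print(n,-R.T@np.ravel(im["tvec"]),R[2])
pickle.dump(d,open("d0.pkl","wb"))
E
```

```text
0.0 [ 0.17337827 -0.52163557  0.23071345] [[ 0.949  0.315 -0.   ]
 [ 0.315 -0.949  0.001]
 [ 0.    -0.001 -1.   ]] 0.08520348779401068 0.0187
scene [ 0.29361371 -0.74558845  0.53855449] [ 0.34582697  0.76452687 -0.54396909]
top [ 0.52122261 -0.09646989  0.92565926] [ 0.0721896  -0.00784012 -0.99736011]
wrist [ 0.24177319 -0.49879757  0.37338125] [-0.27082986 -0.08905971 -0.95849859]
```

View pics/top0.png

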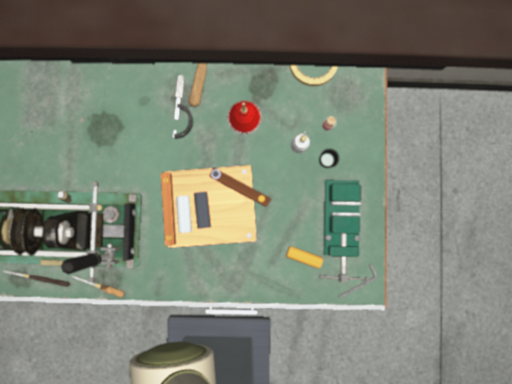

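View pics/scene0.png

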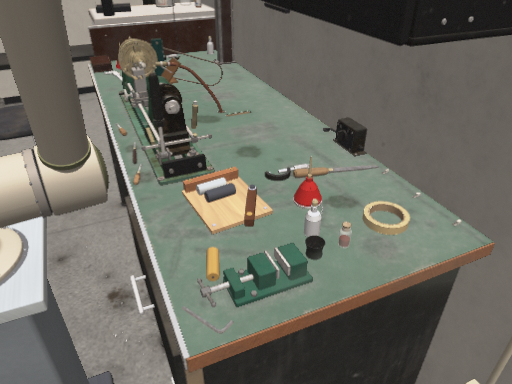

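The top view shows the board with corners near (162,172), (250,166), (256,241) and (165,247), with the fence on its left. The aluminium bar is at (184,214), the steel at (202,210), and the chock pivot at (215,174) with its free end at (266,199). The brass bar is at (305,257). Next I'll enlarge this for pixel accuracy.

```bash
python3 - <<'E'
import cv2,pickle
d=pickle.load(open("d0.pkl","rb"))
p=d["top"]["pixels"][155:280,150:340,::-1]
cv2.imwrite("pics/crop0.png",cv2.resize(p,None,fx=4,fy=4,interpolation=cv2.INTER_CUBIC))
E
```

```text
(no output)
```

View pics/crop0.png

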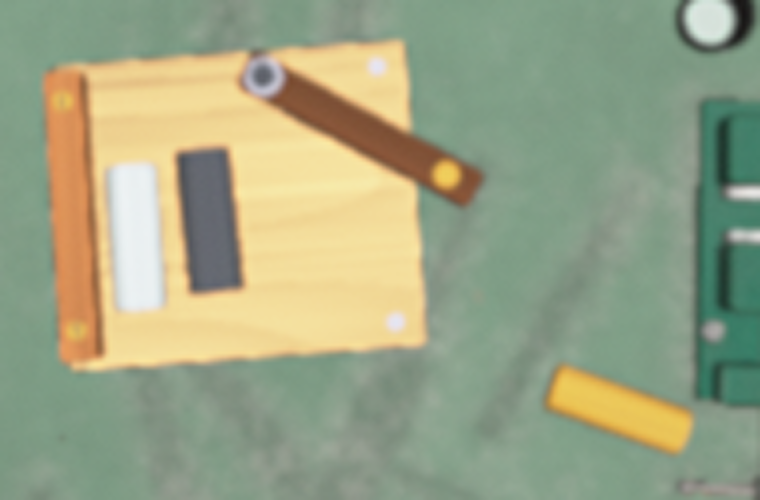

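The crop shows clear edges. These crop pixels are what I'll convert:
- **Board:** right corners (404,41) and (427,345).
- **Fence top:** (45,72) to (101,356).
- **Alu axis:** (131,163) to (140,310).
- **Steel axis:** (203,150) to (216,291).
- **Brass axis:** (555,386) to (686,432).
- **Chock free end:** corners (483,177) and (466,207).

```bash
cat > h.py <<'E'
import cv2,numpy as np
def ray(im,pts,z):
    pts=np.array(pts,float).reshape(-1,1,2)
    n=cv2.undistortPoints(pts,np.array(im["mtx"]),np.array(im["dist_coeffs"])).reshape(-1,2)
    R=cv2.Rodrigues(np.array(im["rvec"],float))[0];c=-R.T@np.ravel(im["tvec"])
    d=np.c_[n,np.ones(len(n))]@R
    z=np.broadcast_to(z,len(n)); return c+d*((z-c[2])/d[:,2])[:,None]
def proj(im,P): return cv2.projectPoints(np.array(P,float),np.array(im["rvec"],float),np.array(im["tvec"],float),np.array(im["mtx"]),np.array(im["dist_coeffs"]))[0].reshape(-1,2)
E
python3 - <<'E'
import pickle,numpy as np
from scipy.optimize import least_squares
from h import *
im=pickle.load(open("d0.pkl","rb"))["top"]
f=lambda p:(np.array(p)+.5)/4-.5+[150,155]
P=f([(404,41),(427,345),(45,72),(84,66),(101,356),(62,363)])
W=ray(im,P,[.012,.012]+[.038]*4)
B=np.array([(85,-82),(-65,-82),(80,93),(80,75),(-60,75),(-60,93)])/1000
def T(v,b): c,s=np.cos(v[2]),np.sin(v[2]); return np.c_[v[0]+c*b[:,0]-s*b[:,1],v[1]+s*b[:,0]+c*b[:,1]]
r=least_squares(lambda v:(T(v,B)-W[:,:2]).ravel(),[.5,0,0]);v=r.x
print("board",v[:2],np.degrees(v[2]),"res mm",np.round(r.fun*1e3,1))
def inv(w): c,s=np.cos(v[2]),np.sin(v[2]);q=w[:,:2]-v[:2];return np.c_[c*q[:,0]+s*q[:,1],-s*q[:,0]+c*q[:,1]]
for n,p,z in[("alu",[(131,163),(140,310)],.025),("steel",[(203,150),(216,291)],.026),("brass",[(555,386),(686,432)],.012),("barend",[(483,177),(466,207)],.035),("pivot,knob",[(264,76),(446,175)],[.042,.036])]:
    w=ray(im,f(p),z);print(n,np.round(w[:,:2],4).tolist(),"mid",np.round(w[:,:2].mean(0),4),"len",np.linalg.norm(w[0]-w[1]).round(4),"ang",np.degrees(np.arctan2(*(w[0]-w[1])[1::-1])).round(1),"board mm",np.round(inv(w)*1e3,1).tolist())
E
```

```text
board [ 0.53108942 -0.02711807] 5.25248650961095 res mm [ 0.3 -1.3  0.4 -0.5  1.   0.1 -0.6  0.9 -1.7  0.7  0.4  0.2]
alu [[0.5589, 0.0317], [0.4879, 0.0252]] mid [0.5234 0.0285] len 0.0713 ang 5.3 board mm [[33.1, 56.1], [-38.2, 56.0]]
steel [[0.566, -0.0032], [0.4979, -0.0114]] mid [ 0.5319 -0.0073] len 0.0685 ang 6.9 board mm [[36.9, 20.6], [-31.6, 18.7]]
brass [[0.4547, -0.1773], [0.4335, -0.242]] mid [ 0.4441 -0.2097] len 0.0681 ang 71.9 board mm [[-89.8, -142.6], [-116.8, -205.1]]
barend [[0.5555, -0.139], [0.5409, -0.1311]] mid [ 0.5482 -0.135 ] len 0.0166 ang -28.4 board mm [[14.1, -113.6], [0.3, -104.4]]
pivot,knob [[0.6012, -0.033], [0.556, -0.1211]] mid [ 0.5786 -0.0771] len 0.0993 ang 62.9 board mm [[69.3, -12.2], [16.2, -95.9]]
```

```bash
python3 -m jog '[[0,0,-0.156,0,0,0,60],[0,0,-0.156,0,0,0,60],[0,0,-0.156,0,0,0,60],[0,0,-0.156,0,0,0,60],[0,0,-0.156,0,0,0,60],[0,0,-0.156,0,0,0,60],[0,0,0,0.049,0.02,0,60],[0,0,0,0.049,0.02,0,60],[0,0,0,0.049,0.02,0,60],[0,0,0,0.049,0.02,0,60]]'
python3 -m jog '[[0,0,0,0.049,0.02,0,60],[0,0,0,0.049,0.02,0,60],[0,0,0,0.049,0.02,0.02,60],[0,0,0,0.049,0.02,0.04,60],[0,0,0,0,0,0.04,60],[0,0,0,0,0,0,60]]'
python3 - <<'E'
from rig import observe, optics
from h import *
import pickle
s=observe();print(s['q'],s['ft_force'])
im=optics.get_image("wrist");pickle.dump(im,open("w1.pkl","wb"));cv2.imwrite("pics/w1.png",im["pixels"][...,::-1])
p=proj(im,[[.4441,-.2097,.012],[.4547,-.1773,.012],[.4335,-.242,.012]]);print(p)
E
```

```text
time_s: 1.4
position: [0.3108, -0.3587, 0.2312]
tool_rot: [[0.309, 0.951, -0.0], [0.951, -0.309, 0.0], [0.0, -0.0, -1.0]]
ft_force: [-0.2, -0.7, -0.1]
grip_width: 0.0509
gripper_force: 0.0
time_s: 2.15
position: [0.4438, -0.1997, 0.1317]
tool_rot: [[0.308, 0.951, -0.005], [0.951, -0.308, 0.004], [0.002, -0.006, -1.0]]
ft_force: [0.4, -0.6, 0.5]
grip_width: 0.051
gripper_force: 0.0
[-3.81945027e+01  2.16383973e+01  9.30542057e+01 -4.22733416e-03
  6.56437288e+01 -2.02563940e+01] [ 0.37977084 -0.59061122  0.4930043 ]
[[262.33551981 190.71016586]
 [262.74106621 148.42428107]
 [261.91387282 230.00310838]]
```

View pics/w1.png

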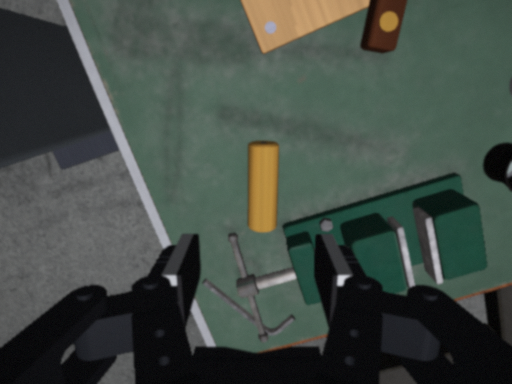

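The wrist view shows the brass at (263,142)–(263,230), as predicted. It needs about 3.5 mm along tool y, and the vice (corner at 285,222) stays clear of the finger.

```bash
python3 -m jog '[[0,0,0,0.004,0.0035,0.03,60],[0,0,0,0,0,0.03,60],[0,0,0,0,0,0.03,60],[0,0,0,0,0,0.025,60],[0,0,0,0,0,0.012,60],[0,0,0,0,0,0,60]]'
python3 -m jog '[[0,0,0,0,0,0,0],[0,0,0,0,0,0,0],[0,0,0,0,0,0,0],[0,0,0,0,0,0,0],[0,0,0,0,0,0,0]]' 50
```

```text
time_s: 2.95
position: [0.4496, -0.1988, 0.0073]
tool_rot: [[0.309, 0.951, 0.001], [0.951, -0.309, -0.001], [-0.0, 0.001, -1.0]]
ft_force: [0.3, -0.9, 1.5]
grip_width: 0.0511
gripper_force: 0.0
time_s: 3.58
position: [0.4497, -0.1985, 0.0078]
tool_rot: [[0.309, 0.951, 0.001], [0.951, -0.309, -0.001], [-0.001, 0.002, -1.0]]
ft_force: [-1.6, 0.6, 5.5]
grip_width: 0.0221
gripper_force: 48.7
```

```bash
python3 -m jog '[[0,0,0,0,0,0,45],[0,0,0,0,0,0,45],[0,0,0,0,0,0.005,45],[0,0,0,0,0,0,45]]'
python3 -m jog '[[0,0,0,0,0,0,0],[0,0,0,0,0,0,0],[0,0,0,0,0,0,0],[0,0,0,0,0,0,0],[0,0,0,0,0,0,0]]' 50
```

```text
time_s: 4.08
position: [0.4491, -0.198, 0.0012]
tool_rot: [[0.309, 0.951, -0.001], [0.951, -0.309, 0.001], [0.0, -0.001, -1.0]]
ft_force: [-0.8, 0.2, 0.5]
grip_width: 0.0384
gripper_force: 0.0
time_s: 4.7
position: [0.4492, -0.1981, 0.0017]
tool_rot: [[0.309, 0.951, -0.0], [0.951, -0.309, 0.0], [-0.0, -0.0, -1.0]]
ft_force: [-2.0, 0.1, 3.5]
grip_width: 0.0224
gripper_force: 49.0
```

```bash
python3 -m jog '[[0,0,0,0,0,-0.03,0],[0,0,0,0,0,-0.05,0],[0,0,0,0,0,-0.05,0],[0,0,0.166,0,0,0,0],[0,0,0.166,0,0,0,0],[0,0,0.166,0,0,0,0],[0,0,0.166,0,0,0,0],[0,0,0.166,0,0,0,0],[0,0,0.166,0,0,0,0],[0,0,0.169,0,0,0,0]]'
python3 -m jog '[[0,0,0,0.0275,-0.035,0,0],[0,0,0,0.0275,-0.035,0,0],[0,0,0,0.0275,-0.035,0,0],[0,0,0,0.0275,-0.034,0,0],[0,0,0,0,0,0.03,0],[0,0,0,0,0,0,0]]'
python3 - <<'E'
from rig import optics
from h import *
im=optics.get_image("wrist");a=im["pixels"][...,::-1]
t=optics.get_image("top")["pixels"][155:280,150:300,::-1]
cv2.imwrite("pics/w2.png",np.hstack([cv2.resize(a,(440,330)),cv2.resize(t,(360,330))]))
E
```

```text
time_s: 5.95
position: [0.4493, -0.198, 0.1313]
tool_rot: [[0.996, 0.086, -0.0], [0.086, -0.996, 0.001], [-0.0, -0.001, -1.0]]
ft_force: [0.5, -0.4, -1.9]
grip_width: 0.0223
gripper_force: 49.5
time_s: 6.7
position: [0.545, -0.0489, 0.0997]
tool_rot: [[0.996, 0.092, -0.005], [0.092, -0.996, 0.002], [-0.004, -0.002, -1.0]]
ft_force: [-0.4, -0.3, -1.0]
grip_width: 0.022
gripper_force: 49.6
```

View pics/w2.png

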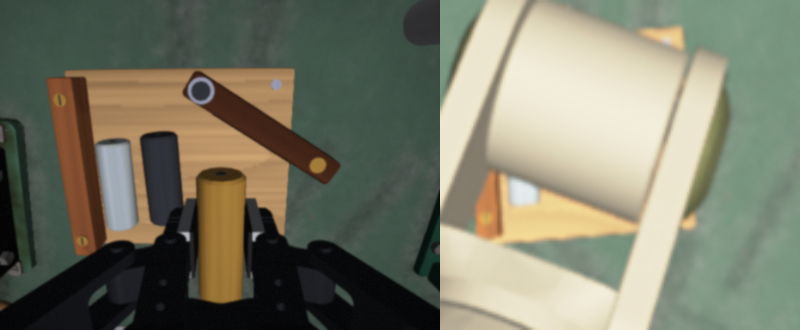

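The brass is held parallel to the other two, with its end face at (221,175). Clearance to the chock is enough, so I'm lowering with a small shift away from the steel.

```bash
python3 -m jog '[[0,0,0,-0.002,0.004,0.03,0],[0,0,0,0,0,0.03,0],[0,0,0,0,0,0.016,0],[0,0,0,0,0,0,0],[0,0,0,0,0,0,0]]'
```

```text
time_s: 7.42
position: [0.5451, -0.0543, 0.0269]
tool_rot: [[0.996, 0.091, 0.002], [0.091, -0.996, -0.001], [0.002, 0.001, -1.0]]
ft_force: [-0.2, -0.5, -2.2]
grip_width: 0.0221
gripper_force: 49.6
```

```bash
python3 -m jog '[[0,0,0,0,0,0.006,0],[0,0,0,0,0,0.004,0],[0,0,0,0,0,0.002,0],[0,0,0,0,0,0,0]]'
```

```text
time_s: 7.92
position: [0.5444, -0.0537, 0.0138]
tool_rot: [[0.996, 0.092, -0.0], [0.092, -0.996, 0.0], [-0.0, -0.0, -1.0]]
ft_force: [-1.2, 0.3, 1.0]
grip_width: 0.0221
gripper_force: 49.9
```

```bash
python3 -m jog '[[0,0,0,0,0,0,38],[0,0,0,0,0,0,38],[0,0,0,0,0,0,38],[0,0,0,0,0,0,38]]'
python3 -m jog '[[0,0,0,0,0,-0.02,38],[0,0,0,0,0,-0.03,38],[0,0,0,0,0,-0.04,38],[0,0,0,-0.05,0,-0.03,0],[0,0,0,-0.05,0,0,0],[0,0,0,0,0,0,0],[0,0,0,0,0,0,0]]'
python3 - <<'E'
from rig import optics
from h import *
import pickle
im=optics.get_image("wrist");pickle.dump(im,open("w3.pkl","wb"));cv2.imwrite("pics/w3.png",im["pixels"][...,::-1])
E
```

```text
time_s: 8.43
position: [0.5445, -0.0538, 0.0137]
tool_rot: [[0.996, 0.092, 0.0], [0.092, -0.996, -0.0], [0.0, 0.0, -1.0]]
ft_force: [-0.0, 0.3, -0.1]
grip_width: 0.0325
gripper_force: 0.0
time_s: 9.3
position: [0.4455, -0.0632, 0.1339]
tool_rot: [[0.996, 0.091, 0.001], [0.091, -0.996, -0.0], [0.001, 0.001, -1.0]]
ft_force: [0.8, 0.5, 0.4]
grip_width: 0.0001
gripper_force: 0.0
```

View pics/w3.png

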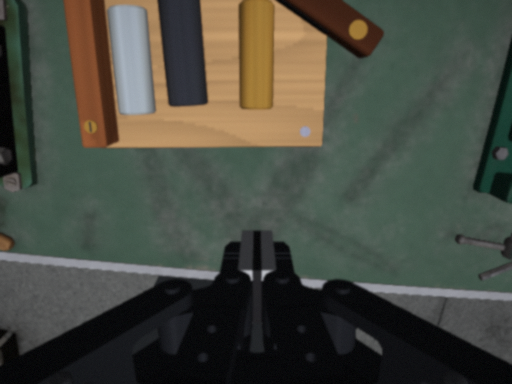

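The brass lies parallel, with its near end at (257,107), level with steel (187,104) and alu (137,113). Next I'll nudge it up to the steel with the shut fingers.

```bash
python3 -m jog '[[0,0,0,0.0435,0.0155,0,0],[0,0,0,0.0435,0.0155,0,0],[0,0,0,0,0,0.03,0],[0,0,0,0,0,0.04,0],[0,0,0,0,0,0.03,0],[0,0,0,0,0,0.012,0],[0,0,0,0,0,0,0]]'
```

```text
time_s: 10.22
position: [0.5347, -0.0858, 0.0213]
tool_rot: [[0.996, 0.092, -0.001], [0.092, -0.996, 0.0], [-0.001, -0.0, -1.0]]
ft_force: [-0.2, 0.1, 1.3]
grip_width: -0.0002
gripper_force: 0.0
```

```bash
python3 -m jog '[[0,0,0,0,-0.004,0,0],[0,0,0,0,-0.004,0,0],[0,0,0,0,-0.003,0,0],[0,0,0,0,-0.003,0,0],[0,0,0,0,-0.002,0,0],[0,0,0,0,0,0,0]]'
```

```text
time_s: 10.98
position: [0.5339, -0.0718, 0.0244]
tool_rot: [[0.996, 0.092, 0.004], [0.092, -0.996, -0.004], [0.003, 0.005, -1.0]]
ft_force: [-6.5, -8.3, 19.8]
grip_width: 0.0001
gripper_force: 9.9
```

```bash
python3 -m jog '[[0,0,0,0,0.005,0,0],[0,0,0,0,0.009,0,0],[0,0,0,0,0,0,0]]'
python3 - <<'E'
from rig import optics
from h import *
im=optics.get_image("wrist");a=im["pixels"][...,::-1]
b=optics.get_image("scene")["pixels"][150:250,160:290,::-1]
cv2.imwrite("pics/w4.png",np.hstack([cv2.resize(a,(400,300)),cv2.resize(b,(390,300))]))
E
```

```text
time_s: 11.35
position: [0.5342, -0.0843, 0.0216]
tool_rot: [[0.996, 0.091, 0.0], [0.091, -0.996, 0.0], [0.0, -0.0, -1.0]]
ft_force: [0.2, -0.9, 0.1]
grip_width: -0.0002
gripper_force: 0.0
```

View pics/w4.png

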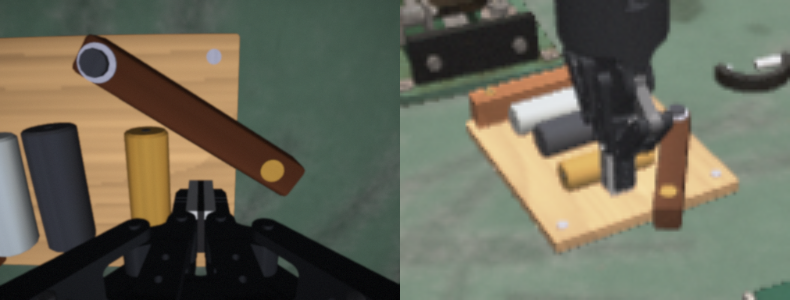

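The brass is undisturbed at (148,130)–(148,220). The fingertip was above its axis and wedged, so I'll go lower and try again gently.

```bash
python3 -m jog '[[0,0,0,0,0,0.006,0],[0,0,0,0,-0.003,0,0],[0,0,0,0,-0.003,0,0],[0,0,0,0,-0.002,0,0],[0,0,0,0,-0.002,0,0],[0,0,0,0,-0.002,0,0]]'
```

```text
time_s: 12.2
position: [0.534, -0.073, 0.0168]
tool_rot: [[0.996, 0.092, 0.003], [0.092, -0.996, -0.003], [0.003, 0.003, -1.0]]
ft_force: [-1.5, -7.8, 9.3]
grip_width: -0.0002
gripper_force: 5.1
```

The rubbery fingertip self-locks against the bar when it pushes sideways. Instead I'll roll it with a light touch on top.

```bash
python3 -m jog '[[0,0,0,0,0.008,0,0],[0,0,0,0,0,-0.03,0],[0,0,0,0,-0.021,0,0],[0,0,0,0,0,0,0],[0,0,0,0,0,0,0]]'
```

```text
time_s: 12.82
position: [0.5315, -0.0586, 0.0449]
tool_rot: [[0.996, 0.092, -0.001], [0.092, -0.996, 0.0], [-0.001, -0.001, -1.0]]
ft_force: [-0.0, 0.2, -0.0]
grip_width: 0.0004
gripper_force: 0.0
```

```bash
python3 -m jog '[[0,0,0,0,0,0.006,0],[0,0,0,0,0,0.003,0],[0,0,0,0,0,0.001,0],[0,0,0,0,0,0,0]]'
```

```text
time_s: 13.32
position: [0.5317, -0.0592, 0.0357]
tool_rot: [[0.996, 0.092, -0.0], [0.092, -0.996, -0.0], [-0.0, 0.0, -1.0]]
ft_force: [-1.6, -0.5, 2.4]
grip_width: -0.0003
gripper_force: 1.4
```

Light contact of about 2.4 N. Now I'll roll it.

```bash
python3 -m jog '[[0,0,0,0,-0.003,0,0],[0,0,0,0,-0.003,0,0],[0,0,0,0,-0.003,0,0],[0,0,0,0,-0.003,0,0],[0,0,0,0,-0.002,0,0],[0,0,0,0,0,0,0]]'
python3 -m jog '[[0,0,0,0,0,-0.012,0],[0,0,0,0,0,0,0]]'
python3 - <<'E'
from rig import optics
from h import *
im=optics.get_image("wrist");a=im["pixels"][...,::-1]
cv2.imwrite("pics/w5.png",a)
E
```

```text
time_s: 14.08
position: [0.5304, -0.0447, 0.0359]
tool_rot: [[0.996, 0.092, -0.0], [0.092, -0.996, 0.0], [-0.0, -0.0, -1.0]]
ft_force: [-2.7, 0.1, 5.2]
grip_width: 0.0001
gripper_force: 2.9
time_s: 14.32
position: [0.5312, -0.0451, 0.0486]
tool_rot: [[0.996, 0.092, 0.002], [0.092, -0.996, -0.001], [0.002, 0.001, -1.0]]
ft_force: [0.4, -0.4, 0.1]
grip_width: -0.0002
gripper_force: 0.0
```

View pics/w5.png

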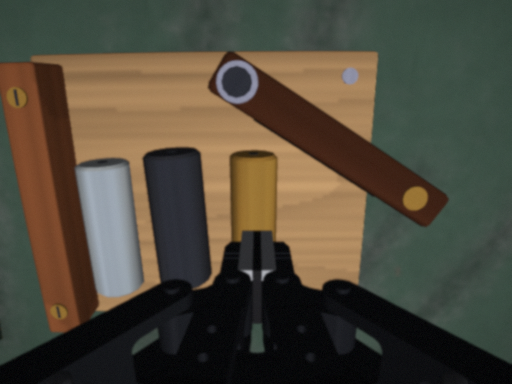

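The rolling worked: the brass is now at columns 231–277 with its far end at row 157, still parallel. The gap to steel (200–231) is about 13 mm, so another stroke follows.

```bash
python3 -m jog '[[0,0,0,0,0.005,0,0],[0,0,0,0,0,0.008,0],[0,0,0,0,0,0.004,0],[0,0,0,0,0,0,0],[0,0,0,0,-0.003,0,0],[0,0,0,0,-0.003,0,0],[0,0,0,0,-0.003,0,0],[0,0,0,0,-0.003,0,0],[0,0,0,0,-0.003,0,0],[0,0,0,0,0,0,0]]'
python3 -m jog '[[0,0,0,0,0,-0.012,0],[0,0,0,0,0.005,0,0],[0,0,0,0,0,0.008,0],[0,0,0,0,0,0.004,0],[0,0,0,0,-0.003,0,0],[0,0,0,0,-0.003,0,0],[0,0,0,0,-0.003,0,0],[0,0,0,0,-0.003,0,0],[0,0,0,0,-0.002,0,0],[0,0,0,0,0,0,0]]'
```

```text
time_s: 15.62
position: [0.5294, -0.0349, 0.0359]
tool_rot: [[0.996, 0.092, -0.0], [0.092, -0.996, -0.0], [-0.0, 0.0, -1.0]]
ft_force: [-2.9, 0.2, 8.2]
grip_width: 0.0
gripper_force: 4.1
time_s: 16.88
position: [0.5286, -0.026, 0.0358]
tool_rot: [[0.996, 0.092, -0.0], [0.092, -0.996, -0.0], [-0.0, 0.0, -1.0]]
ft_force: [-2.8, 0.1, 10.3]
grip_width: 0.0002
gripper_force: 4.8
```

```bash
python3 -m jog '[[0,0,0,0,0,-0.03,0],[0,0,0,0,0,-0.06,0],[0,0,0,0.019,0.055,0,0],[0,0,0,0.019,0.055,0,0],[0,0,-0.167,0,0,0,0],[0,0,-0.167,0,0,0,0],[0,0,-0.167,0,0,0,0],[0,0,-0.167,0,0,0,0],[0,0,-0.167,0,0,0,0],[0,0,-0.165,0,0,0,0]]'
python3 - <<'E'
from rig import optics,observe
from h import *
im=optics.get_image("wrist");a=im["pixels"][...,::-1]
b=optics.get_image("scene")["pixels"][150:250,170:290,::-1]
cv2.imwrite("pics/w6.png",np.hstack([cv2.resize(a,(440,330)),cv2.resize(b,(360,330))]))
c,s=np.cos(np.radians(5.2525)),np.sin(np.radians(5.2525))
P=lambda x,y,z:[.53109+c*x-s*y,-.02712+s*x+c*y,z]
print(observe()['q'],proj(im,[P(.07,-.013,.035),P(.0078,-.1098,.035)])*440/512)
E
```

```text
time_s: 18.12
position: [0.5765, -0.132, 0.1247]
tool_rot: [[0.456, 0.89, -0.001], [0.89, -0.456, 0.001], [-0.0, -0.001, -1.0]]
ft_force: [0.8, 0.4, 0.4]
grip_width: -0.0001
gripper_force: 0.0
[-2.43601337e+01  3.12466131e+01  7.68654785e+01  1.35136252e-03
  7.19621820e+01  3.02225424e+00] [[191.25676816  34.14526439]
 [193.91652822 181.52646952]]
```

View pics/w6.png

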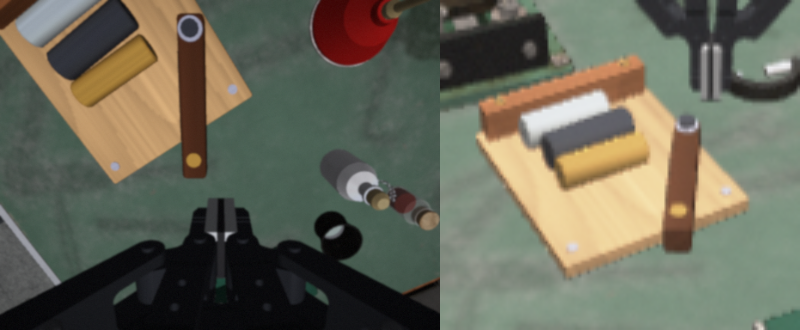

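The brass lies against the steel and the chock bar is parallel to the tool, with its end at (193,177). The fingers are on its outer side, and the bottles and loupe are clear to the right. I'm lowering now.

```bash
python3 -m jog '[[0,0,0,0,0,0.035,0],[0,0,0,0,0,0.035,0],[0,0,0,0,0,0.025,0],[0,0,0,0,0,0.007,0],[0,0,0,0,0,0,0]]'
python3 -m jog '[[0,0,0,0,-0.003,0,0],[0,0,0,0,-0.002,0,0],[0,0,0,0,-0.002,0,0],[0,0,0,0,0,0,0]]'
```

```text
time_s: 18.85
position: [0.5767, -0.1321, 0.0236]
tool_rot: [[0.462, 0.887, -0.001], [0.887, -0.462, 0.0], [-0.0, -0.001, -1.0]]
ft_force: [-1.0, 0.2, -0.3]
grip_width: -0.0001
gripper_force: 0.0
time_s: 19.35
position: [0.5707, -0.1291, 0.0242]
tool_rot: [[0.461, 0.887, 0.001], [0.887, -0.461, -0.001], [-0.0, 0.001, -1.0]]
ft_force: [0.6, -1.0, 2.0]
grip_width: 0.0002
gripper_force: 1.3
```

```bash
python3 -m jog '[[0,0,0.1,-0.0012,-0.0101,0,0],[0,0,0.1,-0.0012,-0.0101,0,0],[0,0,0.1,-0.0012,-0.0101,0,0],[0,0,0.1,-0.0012,-0.0101,0,0],[0,0,0.05,-0.0007,-0.005,0,0],[0,0,0,0,0,0,0]]'
cat > m.py <<'E'
from rig import observe
import numpy as np
s=observe();a=np.radians(5.2525);c,k=np.cos(a),np.sin(a)
q=np.array(s['position'][:2])-[.53109,-.02712];b=np.array([c*q[0]+k*q[1],-k*q[0]+c*q[1]])*1e3
R=np.array(s['tool_rot']);d=np.array([70,-13])-b;r=np.hypot(*d)
th=np.arctan2(d[1],d[0])-np.arcsin(17/r)
print(s['time_s'],"tcp board",b.round(1),"r",r.round(1),"bar th",th.round(3),"tool th",(np.arctan2(R[1,0],R[0,0])-a).round(3),"F tool",(R.T@np.array(s['ft_force'])).round(1))
E
python3 m.py
```

```text
time_s: 20.1
position: [0.5313, -0.1056, 0.0238]
tool_rot: [[0.801, 0.599, -0.0], [0.599, -0.801, 0.0], [-0.0, -0.0, -1.0]]
ft_force: [0.6, -0.8, 1.1]
grip_width: 0.0002
gripper_force: 0.4
20.1 tcp board [ -6.9 -78.1] r 100.8 bar th 0.533 tool th 0.551 F tool [ 0.   1.  -1.1]
```

```bash
python3 -m jog '[[0,0,0.05,-0.0007,-0.0055,0,0],[0,0,0.05,-0.0007,-0.005,0,0],[0,0,0.05,-0.0007,-0.005,0,0],[0,0,0.05,-0.0007,-0.005,0,0],[0,0,0,0,0,0,0]]'; python3 m.py
python3 -m jog '[[0,0,0.03,-0.0005,-0.003,0,0],[0,0,0.03,-0.0005,-0.003,0,0],[0,0,0.03,-0.0005,-0.003,0,0],[0,0,0,0,0,0,0]]'; python3 m.py
```

```text
time_s: 20.72
position: [0.5181, -0.0899, 0.0236]
tool_rot: [[0.903, 0.429, -0.0], [0.429, -0.903, 0.0], [-0.0, -0.0, -1.0]]
ft_force: [-0.3, -0.6, 1.0]
grip_width: -0.0001
gripper_force: 0.5
20.725 tcp board [-18.7 -61.4] r 101.0 bar th 0.33 tool th 0.352 F tool [-0.6  0.4 -1. ]
time_s: 21.22
position: [0.513, -0.082, 0.0236]
tool_rot: [[0.939, 0.344, -0.0], [0.344, -0.939, 0.0], [-0.0, -0.0, -1.0]]
ft_force: [-0.0, -1.2, 2.2]
grip_width: 0.0001
gripper_force: 0.7
21.225 tcp board [-23.1 -53. ] r 101.3 bar th 0.238 tool th 0.26 F tool [-0.4  1.1 -2.2]
```

```bash
python3 -m jog '[[0,0,0.03,-0.0005,-0.003,0,0],[0,0,0.03,-0.0005,-0.003,0,0],[0,0,0.03,-0.0005,-0.003,0,0],[0,0,0,0,0,0,0]]'; python3 m.py
python3 -m jog '[[0,0,0.02,-0.0004,-0.002,0,0],[0,0,0.02,-0.0004,-0.002,0,0],[0,0,0,0,0,0,0]]'; python3 m.py
```

```text
time_s: 21.72
position: [0.5088, -0.0739, 0.0236]
tool_rot: [[0.966, 0.258, -0.0], [0.258, -0.966, 0.0], [-0.0, -0.0, -1.0]]
ft_force: [0.3, -0.9, 1.8]
grip_width: -0.0003
gripper_force: 0.6
21.725 tcp board [-26.5 -44.6] r 101.6 bar th 0.148 tool th 0.17 F tool [ 0.1  1.  -1.8]
time_s: 22.1
position: [0.5071, -0.0705, 0.0236]
tool_rot: [[0.976, 0.22, 0.0], [0.22, -0.976, 0.0], [0.0, -0.0, -1.0]]
ft_force: [-0.7, -2.1, 1.8]
grip_width: -0.0
gripper_force: 1.4
22.1 tcp board [-27.8 -41. ] r 101.8 bar th 0.111 tool th 0.13 F tool [-1.2  1.9 -1.8]
```

```bash
python3 -m jog '[[0,0,0.02,-0.0004,-0.002,0,0],[0,0,0.02,-0.0004,-0.002,0,0],[0,0,0,0,0,0,0]]'; python3 m.py
python3 -m jog '[[0,0,0.02,-0.0004,-0.002,0,0],[0,0,0,0,0,0,0]]'; python3 m.py
python3 -m jog '[[0,0,0.02,-0.0004,-0.002,0,0],[0,0,0,0,0,0,0]]'; python3 m.py
```

```text
time_s: 22.48
position: [0.5055, -0.0667, 0.0237]
tool_rot: [[0.984, 0.181, 0.0], [0.181, -0.984, 0.0], [0.0, -0.0, -1.0]]
ft_force: [1.2, -3.1, 1.5]
grip_width: 0.0
gripper_force: 1.2
22.475 tcp board [-29.1 -37. ] r 102.0 bar th 0.07 tool th 0.09 F tool [ 0.6  3.2 -1.5]
time_s: 22.72
position: [0.5048, -0.0648, 0.0237]
tool_rot: [[0.987, 0.161, 0.0], [0.161, -0.987, 0.0], [0.0, -0.0, -1.0]]
ft_force: [0.9, -3.1, 1.8]
grip_width: -0.0002
gripper_force: 1.3
22.725 tcp board [-29.6 -35.1] r 102.0 bar th 0.051 tool th 0.07 F tool [ 0.4  3.2 -1.8]
time_s: 22.98
position: [0.5042, -0.0631, 0.0237]
tool_rot: [[0.99, 0.141, 0.0], [0.141, -0.99, -0.0], [0.0, 0.0, -1.0]]
ft_force: [2.4, -4.0, 0.7]
grip_width: -0.0003
gripper_force: 2.0
22.975 tcp board [-30.1 -33.4] r 102.1 bar th 0.034 tool th 0.05 F tool [ 1.8  4.3 -0.7]
```

```bash
for i in 1; do python3 -m jog '[[0,0,0.01,-0.0002,-0.001,0,0],[0,0,0,0,0,0,0]]'; done; python3 m.py
python3 -m jog '[[0,0,0.01,-0.0002,-0.001,0,0],[0,0,0,0,0,0,0]]'; python3 m.py
```

```text
time_s: 23.22
position: [0.504, -0.0625, 0.0237]
tool_rot: [[0.991, 0.131, 0.001], [0.131, -0.991, -0.001], [0.001, 0.001, -1.0]]
ft_force: [1.4, -6.4, -0.5]
grip_width: -0.0004
gripper_force: 2.9
23.225 tcp board [-30.2 -32.8] r 102.2 bar th 0.028 tool th 0.04 F tool [0.6 6.5 0.5]
time_s: 23.48
position: [0.5038, -0.0622, 0.0237]
tool_rot: [[0.993, 0.122, 0.001], [0.122, -0.993, -0.002], [0.001, 0.002, -1.0]]
ft_force: [1.7, -9.3, -0.7]
grip_width: -0.0002
gripper_force: 4.4
23.475 tcp board [-30.4 -32.4] r 102.2 bar th 0.024 tool th 0.03 F tool [0.6 9.4 0.7]
```

```bash
python3 -m jog '[[0,0,0,0,-0.0004,0,0],[0,0,0,0,0,0,0],[0,0,0,0,0,0,0],[0,0,0,0,0,0,0]]'; python3 m.py
python3 -m jog '[[0,0,0,0,0,0,0],[0,0,0,0,0,0,0],[0,0,0,0,0,0,0],[0,0,0,0,0,0,0]]'; python3 m.py
```

```text
time_s: 23.98
position: [0.5038, -0.0621, 0.0237]
tool_rot: [[0.993, 0.122, 0.001], [0.122, -0.993, -0.002], [0.001, 0.002, -1.0]]
ft_force: [0.6, -11.6, -0.5]
grip_width: 0.0
gripper_force: 5.1
23.975 tcp board [-30.4 -32.3] r 102.2 bar th 0.023 tool th 0.03 F tool [-0.8 11.6  0.5]
time_s: 24.48
position: [0.5038, -0.0621, 0.0237]
tool_rot: [[0.993, 0.122, 0.001], [0.122, -0.993, -0.002], [0.001, 0.002, -1.0]]
ft_force: [2.0, -11.3, -0.8]
grip_width: -0.0001
gripper_force: 5.1
24.475 tcp board [-30.4 -32.3] r 102.2 bar th 0.023 tool th 0.03 F tool [ 0.6 11.5  0.8]
```

Held at about 11 N for 1 s. Now I'll back off, lift clear and look.

```bash
python3 -m jog '[[0,0,0,0,0.003,0,0],[0,0,0,0,0.008,0,0],[0,0,0,0,0.02,0,0],[0,0,0,0,0,-0.04,0],[0,0,0,-0.03,0,-0.05,0],[0,0,0,-0.05,0,-0.02,0],[0,0,0,0,-0.02,0,0],[0,0,0,0,0,0,0],[0,0,0,0,0,0,0]]'
python3 - <<'E'
from rig import optics
from h import *
im=optics.get_image("wrist");a=im["pixels"][...,::-1]
t=optics.get_image("top")["pixels"][155:255,150:250,::-1]
cv2.imwrite("pics/w7.png",np.hstack([cv2.resize(a,(512,384)),cv2.resize(t,(288,384),interpolation=cv2.INTER_CUBIC)]))
E
```

```text
time_s: 25.6
position: [0.4257, -0.0822, 0.1335]
tool_rot: [[0.993, 0.122, -0.0], [0.122, -0.993, -0.0], [-0.0, -0.0, -1.0]]
ft_force: [0.6, -0.1, -0.6]
grip_width: 0.0002
gripper_force: 0.0
```

View pics/w7.png

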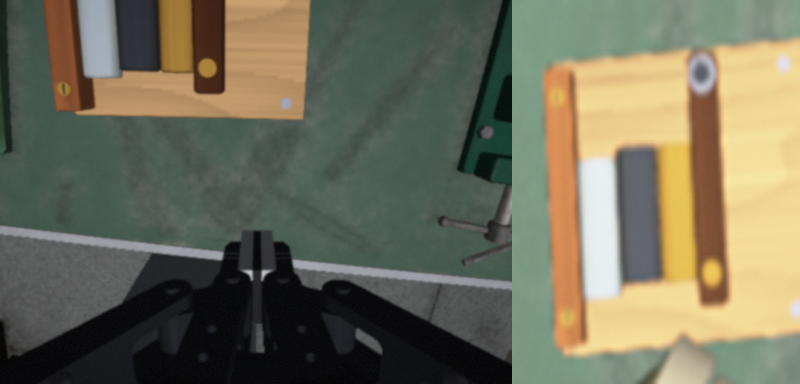

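The row is tight: fence, alu, steel, brass and the chock bar (right panel, columns 545–725) touch with no gaps, and the ends are level within about 7 mm. I'm handing it in.

```bash
python3 -c "
from rig import job
print(job.close_job())"
```

```text
the job is handed in; nothing more can be done
None
```

The brass bar is on the board beside the steel and aluminium bars, ends level within about 7 mm; I leaned on the chock bar at about 11 N for 1 s, the row stayed tight after I let go, and I handed the job in after about 26 of the 67 s.

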